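# Stow the swab and hold its vial over the reader

### The job

Take the capped swab out of its slim post and push it all the way down into the narrow neck of the small vial standing in its metal holder, until the cap rests on the rim. Then lift the vial, swab inside, carry it upright over the long tray of bottles without disturbing the bottles or the jar, and finish still holding it in the gripper: upright, centred over the reader's round window and hovering about a centimetre above the glass. Never touch the reader, and do not put the vial down.

Things in the scene. Friction and masses are not known exactly. Their poses are not given: they have to be found in the camera images.
- swab: Swab: a white plastic cap, 22 mm in diameter and 16 mm tall, with a straight wooden stick 5 mm thick under its centre ending in a rounded bud 6 mm wide, 51 mm below the cap. Origin: centre of the cap underside; z up through the cap. 12 to 20 g. It starts upright in the post, cap on top, with about 2 mm of play all round.
- swab_post: Fixed grey post that parks the swab: a round foot 56 mm across and 12 mm thick with an upright tube, 20 mm outside and 10 mm inside diameter, whose top is 75 mm above the table (the cap rests on it). Origin: centre of its underside, on the table. Always on the robot's left (+y) side of the tray.
- vial: Open amber vial, 48 to 78 g empty. Body 32 mm in diameter up to 44 mm above the foot, shoulder to 47 mm, then a neck 18 mm outside, 12 mm inside diameter up to the rim at 61 mm; inner floor at 5 mm. Origin: centre of the foot underside; z up. It stands in the holder, foot 14 mm above the table, lowest 10 mm inside the recess. With the swab home the cap top is 77 mm above the foot.
- vial_mouth (a point): Centre of the vial's open mouth, level with the rim, 61 mm above the foot on the vial's axis; z up along that axis. The swab is fully home when the origin of the swab is here.
- vial_holder: Fixed aluminium block 80 x 80 mm, 24 mm tall, with one round recess 34 mm wide and 10 mm deep in the middle of its top in which the vial stands. Origin: centre of its underside, on the table. It may be on either side of the tray.
- reader: Fixed bench reader: a white housing 120 x 120 mm, 36 mm tall, with a flat round black bezel 68 mm in diameter on top, raised to 41 mm, and a round glass window 52 mm in diameter in the middle of it. Origin: centre of its underside, on the table. It may be on either side of the tray, always on the other side from the vial holder.
- reader_window (a point): Centre of the reader's window, on the surface of the glass, 42 mm above the table; z up.
- tray: Fixed white open tray, 340 mm long (its x axis, pointing roughly away from the robot), 72 mm wide (its y axis), walls 32 mm tall, floor 4 mm thick. It runs between the left and the right side of the work area and four bottles stand in it in a row, the tallest reaching 120 mm above the table. Origin: centre of its underside, on the table.
- jar: Wide, low white jar with a grey lid, 60 mm in diameter, 62 mm tall, loose on the table on the right side; a bystander. Origin: centre of its underside.
- bottle0: Closed bottle standing in the tray, number 1 counted from the robot end; amber, 52 mm in diameter, 115 mm tall; a bystander. Origin: centre of its underside.
- bottle1: Closed bottle standing in the tray, number 2 counted from the robot end; white can, 54 mm in diameter, 100 mm tall; a bystander. Origin: centre of its underside.
- bottle2: Closed bottle standing in the tray, number 3 counted from the robot end; white, 50 mm in diameter, 115 mm tall; a bystander. Origin: centre of its underside.
- bottle3: Closed bottle standing in the tray, number 4 counted from the robot end; green, 52 mm in diameter, 110 mm tall; a bystander. Origin: centre of its underside.

How it is judged (in metres and radians):
On the way, in this order (a step that is already met when the one before it is completed fails the run):
1. the swab is pushed fully into the vial, its cap resting on the rim, while the vial stands in its holder (horizontal distance between swab and vial_mouth below 0.006 m and z of swab in the frame of vial_mouth between -0.004 and 0.004 m and horizontal distance between vial and vial_holder below 0.006 m and z of vial in the frame of vial_holder below 0.018 m), for 0.2 s.
2. the vial, swab inside, is carried over the tray of bottles, its foot more than 123 mm above the table (height (world z) of vial above 0.123 m and y of vial in the frame of tray between -0.05 and 0.05 m and x of vial in the frame of tray between -0.19 and 0.19 m), for 0.04 s.
At the end, for the whole second after the job is handed in: Gripper still holding the vial, swab home in it (cap within 4 mm of the rim in height, 6 mm sideways): foot 3 to 22 mm above the window, within 9 mm of its centre, upright within 0.12 rad, still (under 20 mm/s), nothing touching the reader (horizontal distance between swab and vial_mouth below 0.006 m and z of swab in the frame of vial_mouth between -0.004 and 0.004 m and horizontal distance between vial and reader_window below 0.009 m and z of vial in the frame of reader_window between 0.003 and 0.022 m and angle between vial's own z axis and vertical below 0.12 rad and linear speed of vial below 0.02 m/s and contact force between vial and the fingers above 1 N and contact force between reader and anything else below 0.1 N); the arm keeps its last pose, push and grip.
It fails at once if a bottle of the tray or the jar is shifted by more than 20 mm or tipped (distance of any of bottle0, bottle1, bottle2, bottle3, jar from where it was at the start of the episode above 0.02 m or angle between any of bottle0, bottle1, bottle2, bottle3, jar's own z axis and vertical above 0.3 rad).
It fails at once if the reader is touched (over 0.5 N) (contact force between reader and anything else above 0.5 N).
It fails at once if the vial is tipped by more than 0.6 rad (angle between vial's own z axis and vertical above 0.6 rad).
It also fails if it takes over 59 s, if anything falls off the work surface, if the arm or the gripper's body presses on something with over 40 N, if the wrist force passes 120 N, or if a joint passes its speed limit or range.

### The arm

A 7-joint arm with a two-finger parallel gripper is mounted at the origin on the work surface. World frame = base frame: x ahead of the robot, y to its left, z up, the work surface at z = 0. Lengths are in m, angles in degrees, forces in N, time in s.
With the tool pointing down it reaches from about 0.425 to 0.875 m from the base axis. Payload 4.7 kg.
Tool frame: the origin (TCP) lies at the very end of the fingers, on their centre line; the grasp point (between the pads) lies 19 mm behind it; z points along the fingers, y is the direction in which the jaws open and shut (so a half turn about z gives the same grasp; the last joint's range is limited). The gripper opens to 87 mm and grips with 3 to 60 N. Pads are 19 mm wide; open, the fingers measure 117 mm over their backs; the gripper's body (75 mm by 190 mm) begins 51 mm behind the grasp point.
Start: joints at [-72.13, 18.392, -4.016, 83.108, 1.295, 78.541, -3.26], TCP at [0.191, 0.621, 0.223] pointing down, gripper open.
Joint ranges: [-163.93, 163.93], [-17.29, 119.83], [-79.2, 71.16], [3.27, 140.29], [-89.18, 269.18], [5.43, 117.66], [-154.24, 154.24]. Speed limits (degrees/s): [147.25, 147.25, 180, 180, 180, 180, 180].

### API

Orientations are given as [roll, pitch, yaw] about the fixed x, y, z axes, in that order (R = Rz(yaw) Ry(pitch) Rx(roll)).
In Python, from cell import sensors, imaging, ticket gives the robot as it stands.
- The arm moves only by the tool carry_out, never from a script. Its argument "plan" is a list of rows, each an object of numbers: "fingers": the closure, from -1 (fully open) to 1 (shut); "dx", "dy", "dz": the shift along the tool's x, y, z normalised to -1 to 1, where 1 is 0.03 m; "rx", "ry", "rz": the turn, a rotation vector about the tool's x, y, z normalised to -1 to 1, where 1 is 10 degrees. A call has 1 to 12 rows; each row shifts and turns the commanded pose from where the row before left it, along the tool's axes as they then stand; what a row does not reach is not made up. A row lasts 1/8 s, in which the tool goes at most 62.5 mm and 10.7 degrees, less where a joint would pass 70% of its speed; a pose out of reach is approached as far as the arm can. A call with a number of a shift or a turn outside -1 to 1 is refused whole. A call with a gripper value outside its range is refused whole. The fingers move at their own pace and stop on an object; "force" is the grip in N (left out, the last holds). Time passes only in rows, so rows that do not move let the fingers close. It gives the time, the measured TCP pose, the force and the opening at its end, in the units of the state.
- sensors.get_obs(): the state, without advancing time (a new reading comes with each control period).
- imaging.read_camera(name): name is "scene" or "side" or "wrist"; returns a dict with "color" (400x640x3 uint8, red, green, blue), "mtx" (3x3 intrinsics, pixels), "dist_coeffs" ([k1, k2, p1, p2, k3] as OpenCV has them; the pictures are not rectified), "extrinsics" (4x4, takes a point from world to camera coordinates); the wrist camera has in their place "tool_from_camera" (4x4, takes a point from camera to tool coordinates, whose origin is the TCP and whose axes are the flange's). Camera axes: x right, y down, z forward; pixel columns grow to the right and rows downward; lengths in m; the calibration is good to about 2 mm. A picture is of the moment at which its call begins: read the wrist's pose just before it. There is no depth.
- ticket.sign_off(): hands the job in, once; it reports no verdict.
The state is a dict: "time_s": time; "qpos": joint angles; "joint_velocities": joint speeds; "effort": joint torques, N m; "tool_pos": TCP position; "tool_rot": TCP orientation; "force": force on the tool from outside, world axes, zero at the start; "wrist_torque": the same for the moment, N m; "grip_width": finger opening in m.
Only numpy, scipy, OpenCV 4.12 (cv2) and the standard library are available. Lean on these libraries where they do the work, as an engineer would, in place of code of your own. Each camera call takes 0.05 s, during which the arm holds its last target.

## Working session

There is one attempt and no reset: what is moved stays moved. The work goes in short steps, Python scripts to look and compute and a tool call to move; the robot and the scene stay as the last step left them, time stands still between calls to the robot, and variables do not carry over. Pictures are saved under pics/ and viewed, and the job is handed in when it is done.

Besides the shell and the picture viewer there is one more tool, called after "Call:" as name([rows], argument=value, ...), one row to a line, values as JSON. carry_out: Moves the arm, as the interface text tells. Scaled input: -1 to 1 covers 0.03 m each way for a shift and 10 degrees each way for a turn. Its arguments: {"type":"object","properties":{"plan":{"type":"array"},"force":{"type":"number"}},"required":["plan"]}

```bash
ls; mkdir -p pics; python3 - <<'E'
from cell import sensors, imaging
import cv2
print(sensors.get_obs())
for n in ("scene","side","wrist"):
    d=imaging.read_camera(n); cv2.imwrite(f"pics/{n}0.png",d["color"][:,:,::-1])
    print(n,{k:v.tolist() if hasattr(v,'tolist') else v for k,v in d.items() if k!="color"})
E
```

```text
pics
{'time_s': 0.0, 'qpos': array([-72.13012322,  18.44099796,  -4.01594971,  83.17479306,
         1.29511017,  78.54169812,  -3.25985348]), 'joint_velocities': array([ 0.03864939, -0.0048316 ,  0.05597205, -0.08447177, -0.05759751,
       -0.05757302, -0.00417694]), 'effort': array([-6.85493262e-06, -4.91280770e+01, -4.04038802e-01, -3.12529707e+01,
       -6.40626275e-02,  4.36822919e-02,  1.70155240e-04]), 'tool_pos': array([0.19059521, 0.6208422 , 0.22144057]), 'tool_rot': array([-1.79887764e+02,  5.75718830e-03,  1.62940442e+02]), 'force': array([-0.61705749, -0.13539836,  0.65521328]), 'wrist_torque': array([-0.00673761, -0.01142931, -0.00571322]), 'grip_width': 0.0872093672141041}
scene {'mtx': [[433.90205442910803, 0.0, 320.0673400960981], [0.0, 433.90205442910803, 193.73520750410216], [0.0, 0.0, 1.0]], 'dist_coeffs': [-0.0671096011510294, 0.0, 0.0, 0.0, 0.0], 'extrinsics': [[-0.8490794698745519, 0.5282592860780999, 0.0024860631139392375, 0.4600511290356256], [0.28838219083061456, 0.4674539569814776, -0.8356569332651371, -0.07792562257465865], [-0.4426056550127721, -0.70882
[... 353 characters left out ...]
122118], [-0.271662475716388, -0.5820804790749665, -0.7664083866761247, 0.21729495248943195], [0.352753154989491, 0.6807080933564751, -0.6420293632568161, 0.7820594880292268], [0.0, 0.0, 0.0, 1.0]]}
wrist {'mtx': [[323.1325015193289, 0.0, 315.97555997177335], [0.0, 323.1325015193289, 199.67148421827247], [0.0, 0.0, 1.0]], 'dist_coeffs': [-0.05383253148144231, 0.0, 0.0, 0.0, 0.0], 'tool_from_camera': [[-0.00026389685230071683, -0.9689753119914333, -0.24715738934847556, 0.06635956111338094], [0.9999998876587624, -0.00015839071433404304, -0.0004467603865979501, -0.0008221076458567733], [0.00039375234953743234, -0.2471574794811685, 0.968975244934359, -0.16203304083618544], [0.0, 0.0, 0.0, 1.0]]}
```

View pics/scene0.png

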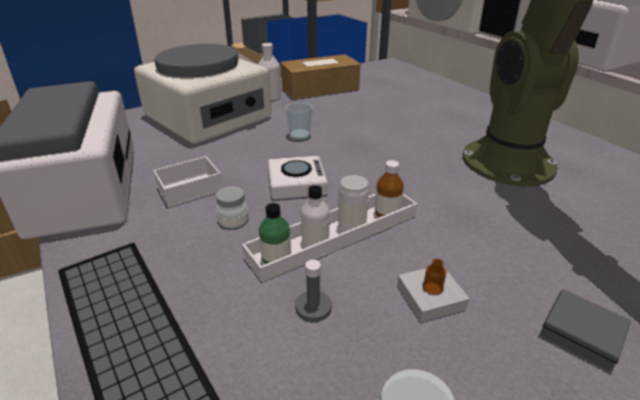

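View pics/side0.png

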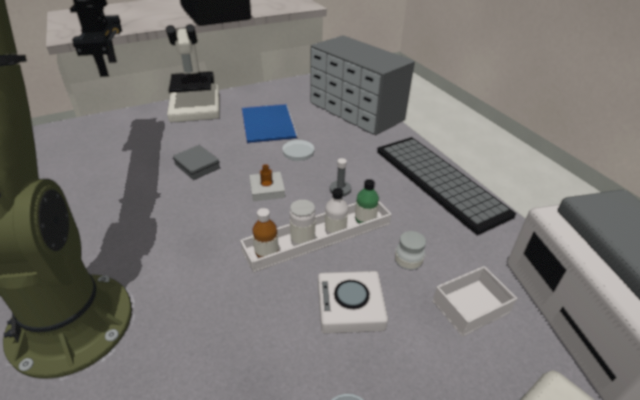

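View pics/wrist0.png

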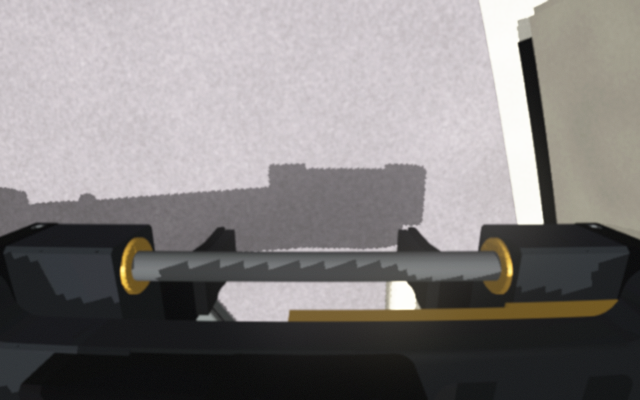

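```bash
cat > h.py <<'E'
import numpy as np, cv2
from scipy.spatial.transform import Rotation as R
from cell import sensors, imaging
def cam(n):
    o=sensors.get_obs(); d=imaging.read_camera(n)
    if n=="wrist":
        T=np.eye(4);T[:3,:3]=R.from_euler('xyz',o['tool_rot'],degrees=True).as_matrix();T[:3,3]=o['tool_pos']
        M=T@np.array(d['tool_from_camera'])
    else: M=np.linalg.inv(np.array(d['extrinsics']))
    d['M']=M; d['o']=o; return d
def ray(d,p):
    u=cv2.undistortPoints(np.array([[p]],float),np.array(d['mtx']),np.array(d['dist_coeffs']))[0,0]
    v=d['M'][:3,:3]@np.array([u[0],u[1],1]); return d['M'][:3,3],v/np.linalg.norm(v)
def plane(d,p,z):
    c,v=ray(d,p); return c+v*(z-c[2])/v[2]
def tri(rs):
    A=0;b=0
    for c,v in rs:
        P=np.eye(3)-np.outer(v,v);A=A+P;b=b+P@c
    x=np.linalg.solve(A,b); return x,[float(np.linalg.norm((np.eye(3)-np.outer(v,v))@(x-c))) for c,v in rs]
def proj(d,X):
    W=np.linalg.inv(d['M']); r,_=cv2.Rodrigues(W[:3,:3])
    return cv2.projectPoints(np.array([X],float),r,W[:3,3],np.array(d['mtx']),np.array(d['dist_coeffs']))[0][0,0]
def crop(d,x0,y0,w,h,s,fn):
    cv2.imwrite(fn,cv2.resize(d['color'][y0:y0+h,x0:x0+w,::-1],None,fx=s,fy=s,interpolation=cv2.INTER_CUBIC))
E
python3 - <<'E'
from h import *
a=cam("scene");b=cam("side")
A=cv2.resize(a['color'][240:330,280:480,::-1],None,fx=4,fy=4,interpolation=2)
cv2.imwrite("pics/sc1.png",A); crop(b,230,140,200,150,4,"pics/si1.png"); crop(a,200,140,200,150,4,"pics/sc2.png"); crop(b,300,220,160,130,5,"pics/si2.png".replace("5","5"))
E
```

```text
(no output)
```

View pics/sc1.png

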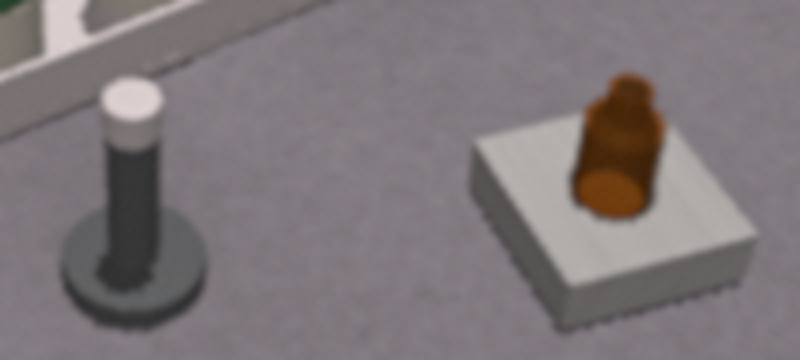

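View pics/si1.png

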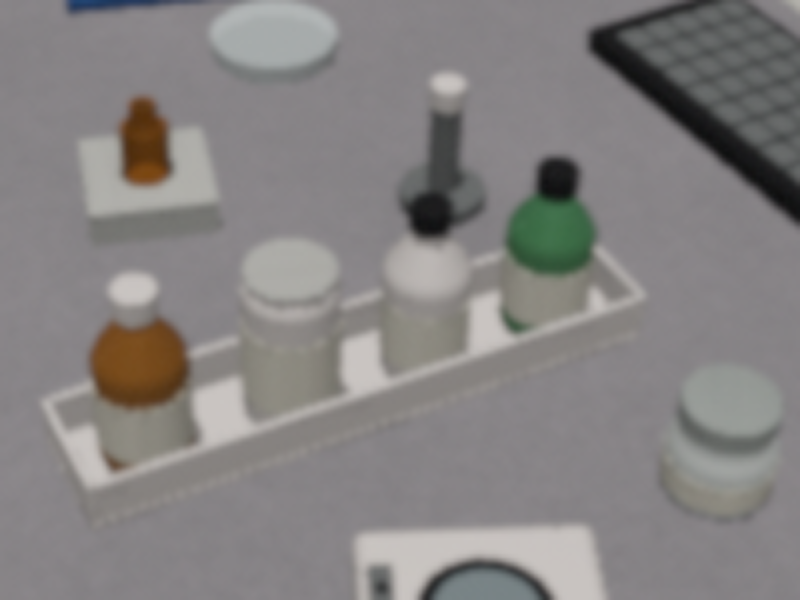

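View pics/sc2.png

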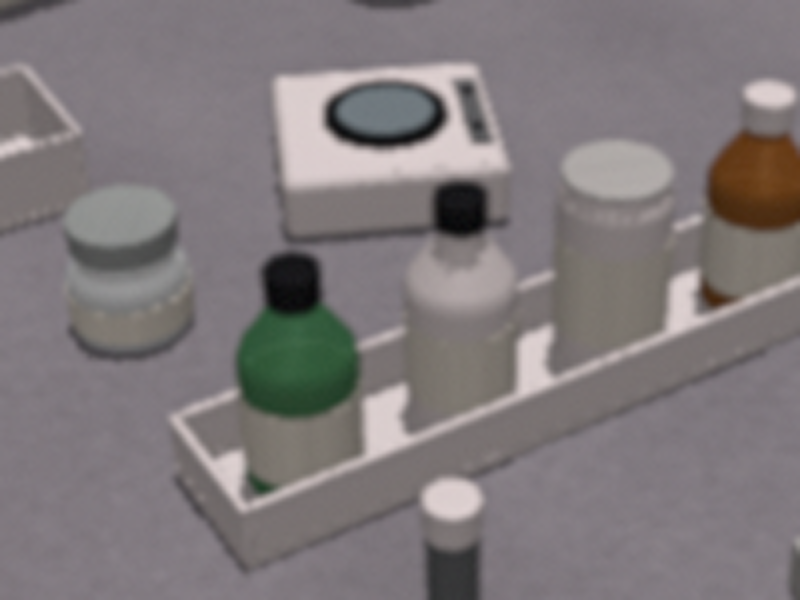

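View pics/si2.png

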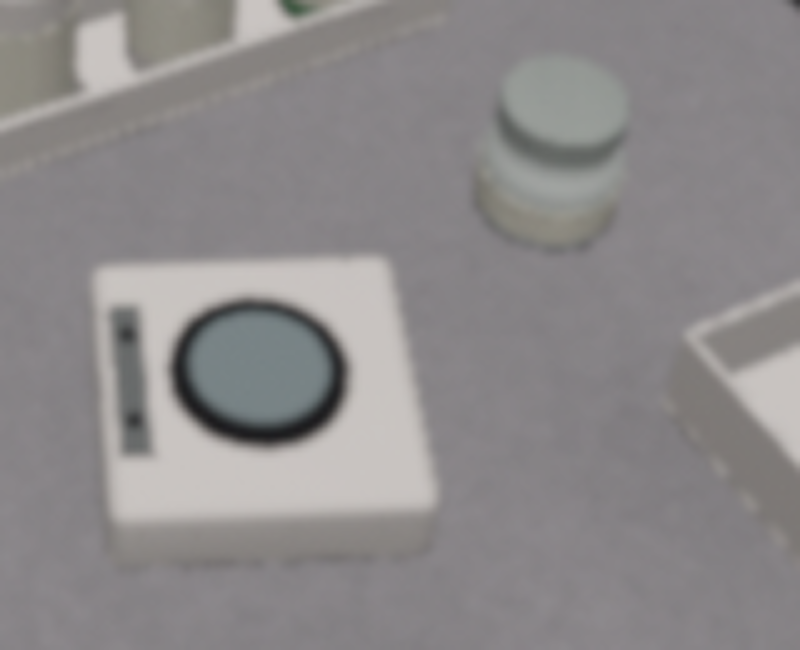

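```bash
python3 - <<'E'
from h import *
np.set_printoptions(precision=4,suppress=True)
a=cam("scene");b=cam("side")
f=lambda c,s,x,y:((c[0]+.5)/s-.5+x,(c[1]+.5)/s-.5+y)
def both(n,pa,pb,z):
    print(n,plane(a,pa,z)[:2],plane(b,pb,z)[:2],*tri([ray(a,pa),ray(b,pb)]))
both("cap",f((131.5,100),4,280,240),f((449,86),4,230,140),.091)
both("rim",f((631,87),4,280,240),f((143,102),4,230,140),.075)
both("win",f((385,112),4,200,140),f((260,370),5,300,220),.042)
both("jartop",f((120,217),4,200,140),f((563,105),5,300,220),.062)
for n,pa,pb,z in [("b3",(292,270),(557,172),.114),("b2",(461,198),(432,210),.119),("b1",(615,172),(290,270),.104),("b0",(769,98),(134,290),.119)]:
    both(n,f(pa,4,200,140),f(pb,4,230,140),z)
for p in [(473,145),(572,288),(757,235)]: print("holder",plane(a,f(p,4,280,240),.024)[:2])
for p in [(80,142),(92,220),(218,205),(203,130)]: print("holder s",plane(b,f(p,4,230,140),.024)[:2])
for p in [(45,402),(95,487),(645,293),(590,245)]: print("tray s",plane(b,f(p,4,230,140),.032)[:2])
for p in [(172,418),(247,508)]: print("tray a",plane(a,f(p,4,200,140),.032)[:2])
for p in [(95,268),(388,258),(437,510),(112,522)]: print("reader",plane(b,f(p,5,300,220),.036)[:2])
print(sensors.get_obs()['time_s'])
E
```

```text
cap [0.645  0.1453] [0.6447 0.1416] [0.645  0.1436 0.0897] [0.000818507548992074, 0.0008185075489918944]
rim [0.4753 0.2224] [0.4778 0.2253] [0.4769 0.2234 0.0765] [0.0002308279572442399, 0.00023082795724425797]
win [ 0.4906 -0.1816] [ 0.4884 -0.1883] [ 0.489  -0.1861  0.0393] [0.0007352165794491697, 0.0007352165794490281]
jartop [ 0.6616 -0.1301] [ 0.6592 -0.1365] [ 0.6607 -0.1343  0.0594] [0.00043243818837230007, 0.00043243818837238913]
b3 [0.6429 0.0194] [0.6409 0.0135] [0.6421 0.0161 0.1118] [0.0005702714113007451, 0.0005702714113007669]
b2 [0.5624 0.0161] [0.5595 0.0071] [0.5607 0.0112 0.1158] [0.0010539677009103081, 0.001053967700910294]
b1 [0.481  0.0137] [0.4787 0.0103] [0.4795 0.0118 0.1025] [9.637494403148976e-05, 9.637494403157991e-05]
b0 [0.3978 0.0177] [0.395  0.0127] [0.3956 0.015  0.117 ] [0.00015645275824991973, 0.00015645275824988986]
holder [0.5061 0.1767]
holder [0.5238 0.2529]
holder [0.4466 0.2714]
holder s [0.4485 0.2707]
holder s [0.4284 0.1909]
holder s [0.5035 0.1723]
holder s [0.5254 0.2497]
tray s [0.3506 0.0443]
tray s [ 0.3539 -0.0248]
tray s [ 0.6907 -0.0169]
tray s [0.6852 0.0339]
tray a [ 0.6876 -0.0162]
tray a [0.6844 0.0512]
reader [ 0.4575 -0.1125]
reader [ 0.5644 -0.1576]
reader [ 0.5169 -0.266 ]
reader [ 0.4109 -0.2204]
0.35
```

Call:
carry_out([
  {"fingers": -1,"rz": 0.91},
  {"rz": 0.91},
  {"rz": 0.91},
  {"rz": 0.91},
  {"rz": 0.91},
  {"rz": 0.91},
  {"rz": 0.92},
  {"rz": 0.92},
])

```text
validation failed for argument at $.pl...
```

Call:
carry_out([
  {"dx": -1,"dy": 0.95},
  {"dx": -1,"dy": 0.95},
  {"dx": -1,"dy": 0.95},
  {"dx": -1,"dy": 0.95},
  {"dx": -1,"dy": 0.95},
  {"dx": -1,"dy": 0.95},
  {"dx": -1,"dy": 0.95},
  {"dx": -1,"dy": 0.95},
  {"dx": -1,"dy": 0.95},
  {"dx": -1,"dy": 0.95},
  {"dx": -1,"dy": 0.95},
  {"dx": -1,"dy": 0.95},
])

```text
validation failed for argument at $.pl...
```

Call:
carry_out([
  {"fingers": -1,"dx": 0,"dy": 0,"dz": 0,"rx": 0,"ry": 0,"rz": 0.9},
])

```text
time_s: 0.48
tool_pos: [0.1908, 0.6213, 0.2225]
tool_rot: [-180.0, -0.0, 153.7]
force: [-0.4, 0.4, -0.9]
grip_width: 0.0872
```

Call:
carry_out([
  {"fingers": -1,"dx": 0,"dy": 0,"dz": 0,"rx": 0,"ry": 0,"rz": 0.91},
  {"fingers": -1,"dx": 0,"dy": 0,"dz": 0,"rx": 0,"ry": 0,"rz": 0.91},
  {"fingers": -1,"dx": 0,"dy": 0,"dz": 0,"rx": 0,"ry": 0,"rz": 0.91},
  {"fingers": -1,"dx": 0,"dy": 0,"dz": 0,"rx": 0,"ry": 0,"rz": 0.91},
  {"fingers": -1,"dx": 0,"dy": 0,"dz": 0,"rx": 0,"ry": 0,"rz": 0.91},
  {"fingers": -1,"dx": 0,"dy": 0,"dz": 0,"rx": 0,"ry": 0,"rz": 0.91},
  {"fingers": -1,"dx": 0,"dy": 0,"dz": 0,"rx": 0,"ry": 0,"rz": 0.91},
])

```text
time_s: 1.35
tool_pos: [0.1907, 0.6214, 0.2225]
tool_rot: [180.0, 0.0, 89.9]
force: [0.1, 0.1, 0.6]
grip_width: 0.0869
```

Call:
carry_out([
  {"fingers": -1,"dx": -1,"dy": 0.95,"dz": 0,"rx": 0,"ry": 0,"rz": 0},
  {"fingers": -1,"dx": -1,"dy": 0.95,"dz": 0,"rx": 0,"ry": 0,"rz": 0},
  {"fingers": -1,"dx": -1,"dy": 0.95,"dz": 0,"rx": 0,"ry": 0,"rz": 0},
  {"fingers": -1,"dx": -1,"dy": 0.95,"dz": 0,"rx": 0,"ry": 0,"rz": 0},
  {"fingers": -1,"dx": -1,"dy": 0.95,"dz": 0,"rx": 0,"ry": 0,"rz": 0},
  {"fingers": -1,"dx": -1,"dy": 0.95,"dz": 0,"rx": 0,"ry": 0,"rz": 0},
  {"fingers": -1,"dx": -1,"dy": 0.95,"dz": 0,"rx": 0,"ry": 0,"rz": 0},
  {"fingers": -1,"dx": -1,"dy": 0.95,"dz": 0,"rx": 0,"ry": 0,"rz": 0},
  {"fingers": -1,"dx": -1,"dy": 0.95,"dz": 0,"rx": 0,"ry": 0,"rz": 0},
  {"fingers": -1,"dx": -1,"dy": 0.95,"dz": 0,"rx": 0,"ry": 0,"rz": 0},
  {"fingers": -1,"dx": -1,"dy": 0.95,"dz": 0,"rx": 0,"ry": 0,"rz": 0},
  {"fingers": -1,"dx": -1,"dy": 0.95,"dz": 0,"rx": 0,"ry": 0,"rz": 0},
])

```text
time_s: 2.85
tool_pos: [0.535, 0.2619, 0.2228]
tool_rot: [180.0, -0.0, 90.3]
force: [-0.1, 0.2, 0.3]
grip_width: 0.0867
```

```bash
python3 - <<'E'
from h import *
d=cam("wrist"); cv2.imwrite("pics/w1.png",d['color'][:,:,::-1]); print(d['o']['tool_pos'],d['o']['tool_rot'],proj(d,(.477,.2235,.075)))
E
```

```text
[0.53503    0.26189585 0.22275661] [ 1.79981927e+02 -2.49058238e-02  9.02515213e+01] [257.87397505 223.86427136]
```

View pics/w1.png

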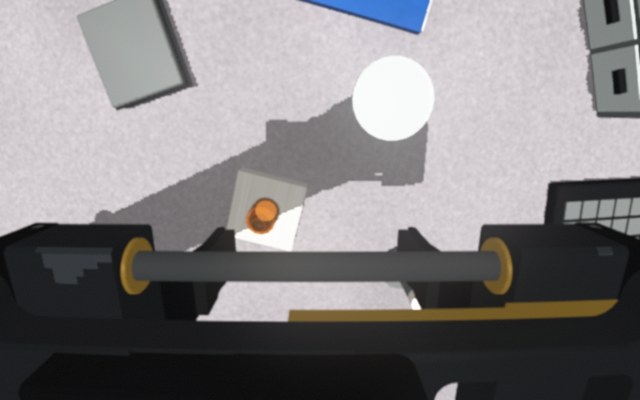

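Call:
carry_out([
  {"fingers": -1,"dx": -0.98,"dy": 0.92,"dz": 0,"rx": 0,"ry": 0,"rz": 0},
  {"fingers": -1,"dx": -0.98,"dy": 0.92,"dz": 0,"rx": 0,"ry": 0,"rz": 0},
  {"fingers": -1,"dx": -0.98,"dy": 0.92,"dz": 0,"rx": 0,"ry": 0,"rz": 0},
  {"fingers": -1,"dx": -0.98,"dy": 0.92,"dz": 0,"rx": 0,"ry": 0,"rz": 0},
  {"fingers": -1,"dx": 0,"dy": 0,"dz": 0,"rx": 0,"ry": 0,"rz": 0},
  {"fingers": -1,"dx": 0,"dy": 0,"dz": 0,"rx": 0,"ry": 0,"rz": 0},
])

```text
time_s: 3.65
tool_pos: [0.6447, 0.1465, 0.2224]
tool_rot: [-180.0, -0.0, 90.3]
force: [0.9, 0.9, -0.3]
grip_width: 0.0873
```

```bash
python3 - <<'E'
from h import *
d=cam("wrist"); cv2.imwrite("pics/w2.png",d['color'][:,:,::-1]); print(d['o']['tool_pos'],d['o']['tool_rot'],proj(d,(.645,.1435,.091)))
E
```

```text
[0.64470289 0.14654957 0.22236309] [-1.79960439e+02 -4.60634395e-02  9.02634563e+01] [315.83630104 193.81885013]
```

View pics/w2.png

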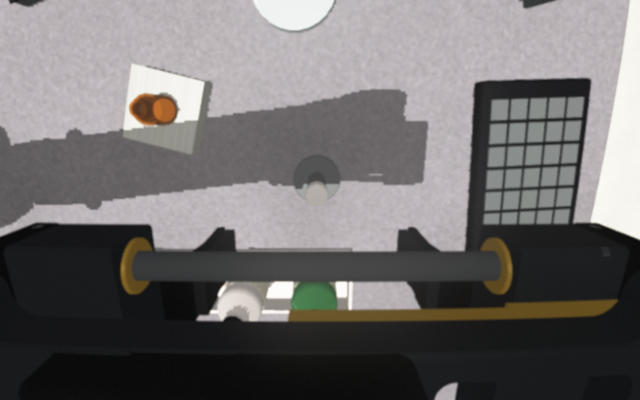

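```bash
python3 - <<'E'
from h import *
w1=cv2.imread("pics/w1.png");w2=cv2.imread("pics/w2.png")
c=lambda im,x,y:cv2.resize(im[y:y+48,x:x+48],None,fx=8,fy=8,interpolation=2)
cv2.imwrite("pics/z1.png",np.hstack([c(w2,292,160),c(w1,240,190)]))
cv2.imwrite("pics/z2.png",np.hstack([c(w2,125,85)]))
E
```

```text
(no output)
```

View pics/z1.png

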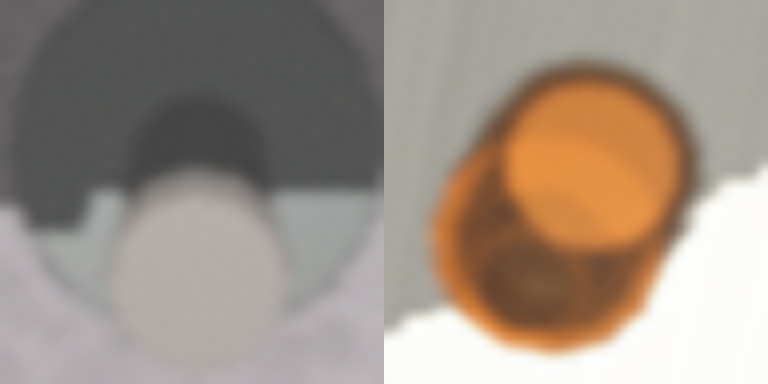

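View pics/z2.png

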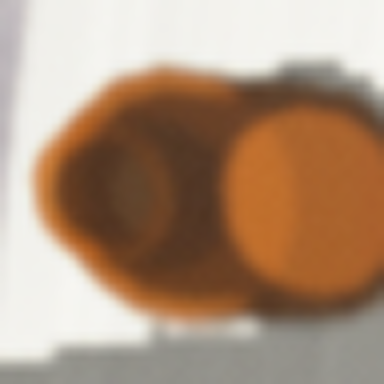

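```bash
python3 - <<'E'
from h import *
np.set_printoptions(precision=4,suppress=True)
d=cam("wrist")
g=lambda x,y,a,b:(x/8-.46+a,y/8-.46+b)
print(d['o']['tool_pos'],plane(d,g(198,279,292,160),.091),plane(d,g(112,188,125,85),.075))
def T(p,r):
    M=np.eye(4);M[:3,:3]=R.from_euler('xyz',r,degrees=True).as_matrix();M[:3,3]=p;return M@np.array(d['tool_from_camera'])
d['M']=T([.53503,.261896,.222757],[179.982,-.025,90.2515])
print(plane(d,g(146,272,240,190),.075))
print("floor spot w1",plane(d,g(212,160,240,190),.019))
E
```

```text
[0.6445 0.1473 0.2224] [0.6452 0.1437 0.091 ] [0.4774 0.2226 0.075 ]
[0.4769 0.2238 0.075 ]
floor spot w1 [0.4769 0.2224 0.019 ]
```

Call:
carry_out([
  {"fingers": -1,"dx": -0.12,"dy": 0.02,"dz": 0.9,"rx": 0,"ry": 0,"rz": 0},
  {"fingers": -1,"dx": 0,"dy": 0,"dz": 1,"rx": 0,"ry": 0,"rz": 0},
  {"fingers": -1,"dx": 0,"dy": 0,"dz": 1,"rx": 0,"ry": 0,"rz": 0},
  {"fingers": -1,"dx": 0,"dy": 0,"dz": 1,"rx": 0,"ry": 0,"rz": 0},
  {"fingers": -1,"dx": 0,"dy": 0,"dz": 0.8,"rx": 0,"ry": 0,"rz": 0},
  {"fingers": -1,"dx": 0,"dy": 0,"dz": 0.45,"rx": 0,"ry": 0,"rz": 0},
  {"fingers": -1,"dx": 0,"dy": 0,"dz": 0,"rx": 0,"ry": 0,"rz": 0},
  {"fingers": -1,"dx": 0,"dy": 0,"dz": 0,"rx": 0,"ry": 0,"rz": 0},
])

```text
time_s: 4.75
tool_pos: [0.6465, 0.1426, 0.0693]
tool_rot: [179.9, -0.0, 90.3]
force: [0.1, 1.2, -0.4]
grip_width: 0.0873
```

```bash
python3 - <<'E'
from h import *
d=cam("wrist"); cv2.imwrite("pics/w3.png",d['color'][:,:,::-1]); print(d['o']['tool_pos'],d['o']['tool_rot'],proj(d,(.645,.1435,.091)))
b=cam("side"); crop(b,280,90,130,110,6,"pics/s3.png")
E
```

```text
[0.64647931 0.14258965 0.06933371] [ 1.79892548e+02 -4.06777192e-02  9.02617576e+01] [311.77421839 260.02882469]
```

View pics/w3.png

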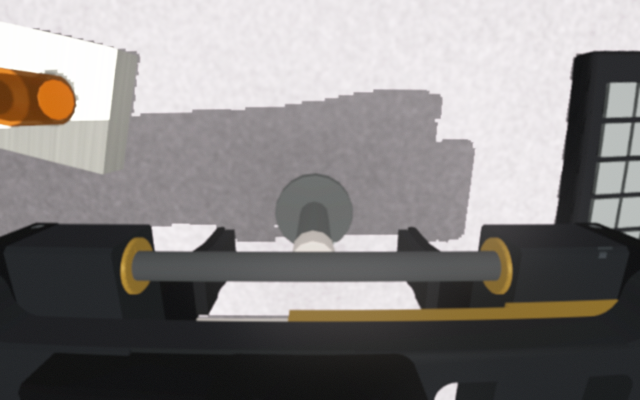

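View pics/s3.png

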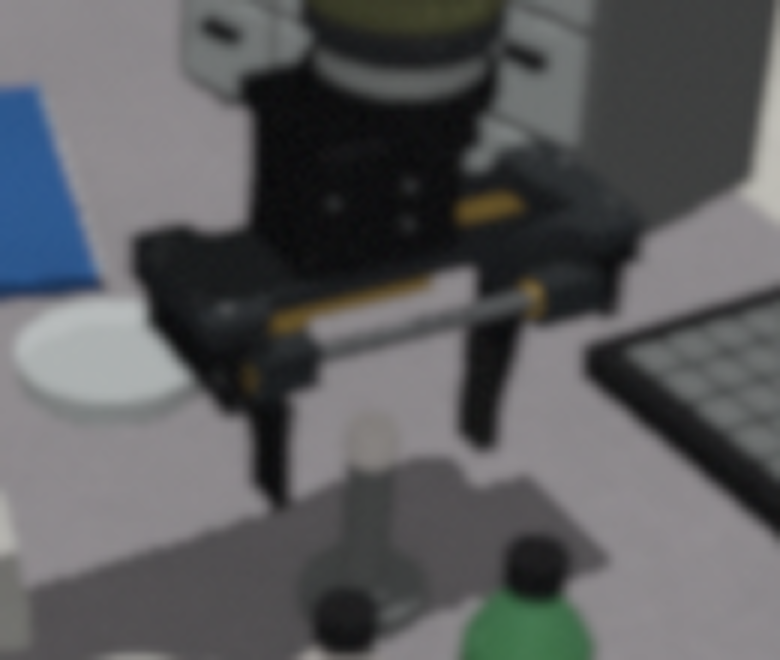

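Call:
carry_out([
  {"fingers": 1,"dx": 0,"dy": 0,"dz": 0,"rx": 0,"ry": 0,"rz": 0},
  {"fingers": 1,"dx": 0,"dy": 0,"dz": 0,"rx": 0,"ry": 0,"rz": 0},
  {"fingers": 1,"dx": 0,"dy": 0,"dz": 0,"rx": 0,"ry": 0,"rz": 0},
  {"fingers": 1,"dx": 0,"dy": 0,"dz": 0,"rx": 0,"ry": 0,"rz": 0},
  {"fingers": 1,"dx": 0,"dy": 0,"dz": 0,"rx": 0,"ry": 0,"rz": 0},
  {"fingers": 1,"dx": 0,"dy": 0,"dz": 0,"rx": 0,"ry": 0,"rz": 0},
], force=20)

```text
time_s: 5.6
tool_pos: [0.6458, 0.1421, 0.068]
tool_rot: [180.0, -0.0, 90.2]
force: [0.6, 0.2, -0.0]
grip_width: 0.0345
```

Call:
carry_out([
  {"fingers": 1,"dx": 0,"dy": 0,"dz": 0,"rx": 0,"ry": 0,"rz": 0},
  {"fingers": 1,"dx": 0,"dy": 0,"dz": 0,"rx": 0,"ry": 0,"rz": 0},
  {"fingers": 1,"dx": 0,"dy": 0,"dz": 0,"rx": 0,"ry": 0,"rz": 0},
  {"fingers": 1,"dx": 0,"dy": 0,"dz": 0,"rx": 0,"ry": 0,"rz": 0},
])

```text
time_s: 6.1
tool_pos: [0.6457, 0.1421, 0.068]
tool_rot: [-180.0, -0.0, 90.2]
force: [-0.2, -0.5, -0.0]
grip_width: 0.0213
```

Call:
carry_out([
  {"fingers": 1,"dx": 0,"dy": 0,"dz": -0.5,"rx": 0,"ry": 0,"rz": 0},
  {"fingers": 1,"dx": 0,"dy": 0,"dz": -0.7,"rx": 0,"ry": 0,"rz": 0},
  {"fingers": 1,"dx": 0,"dy": 0,"dz": -0.8,"rx": 0,"ry": 0,"rz": 0},
  {"fingers": 1,"dx": 0,"dy": 0,"dz": -0.7,"rx": 0,"ry": 0,"rz": 0},
  {"fingers": 1,"dx": 0,"dy": 0,"dz": 0,"rx": 0,"ry": 0,"rz": 0},
  {"fingers": 1,"dx": 0.4,"dy": -0.8,"dz": 0,"rx": 0,"ry": 0,"rz": 0},
  {"fingers": 1,"dx": 0.4,"dy": -0.8,"dz": 0,"rx": 0,"ry": 0,"rz": 0},
  {"fingers": 1,"dx": 0.4,"dy": -0.8,"dz": 0,"rx": 0,"ry": 0,"rz": 0},
  {"fingers": 1,"dx": 0.4,"dy": -0.8,"dz": 0,"rx": 0,"ry": 0,"rz": 0},
  {"fingers": 1,"dx": 0.4,"dy": -0.8,"dz": 0,"rx": 0,"ry": 0,"rz": 0},
  {"fingers": 1,"dx": 0.4,"dy": -0.8,"dz": 0,"rx": 0,"ry": 0,"rz": 0},
  {"fingers": 1,"dx": 0.3,"dy": -0.8,"dz": 0,"rx": 0,"ry": 0,"rz": 0},
])

```text
time_s: 7.6
tool_pos: [0.476, 0.2227, 0.1483]
tool_rot: [-179.9, 0.0, 90.3]
force: [0.1, 0.4, -0.2]
grip_width: 0.0214
```

```bash
cat > look.py <<'E'
from h import *
import sys
n=sys.argv[1]
print([sensors.get_obs()[k] for k in('tool_pos','tool_rot','grip_width')])
a=cam("scene"); crop(a,390,210,90,100,6,f"pics/{n}a.png")
b=cam("side"); crop(b,225,100,90,100,6,f"pics/{n}b.png")
w=cam("wrist"); cv2.imwrite(f"pics/{n}w.png",w['color'][:,:,::-1])
A=cv2.imread(f"pics/{n}a.png");B=cv2.imread(f"pics/{n}b.png")
cv2.imwrite(f"pics/{n}ab.png",cv2.resize(np.hstack([A,B]),None,fx=.74,fy=.74))
E
python3 look.py L1
```

```text
[array([0.47599005, 0.22272008, 0.14831683]), array([-1.79937983e+02,  3.21525422e-02,  9.02673910e+01]), 0.021389622509708692]
```

View pics/L1ab.png

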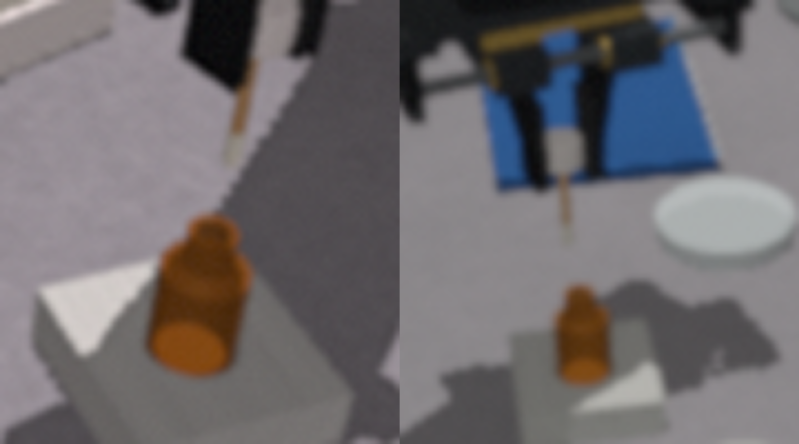

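View pics/L1w.png

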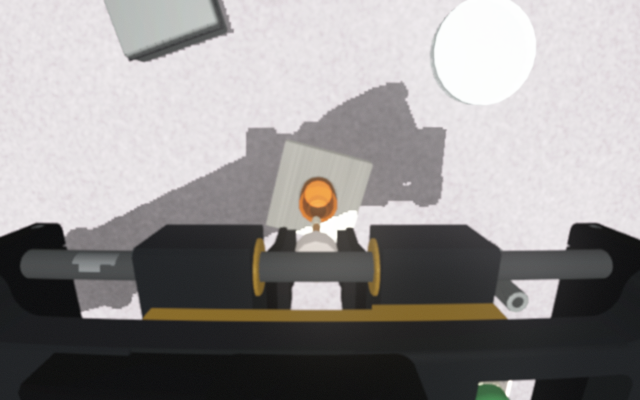

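```bash
python3 - <<'E'
from h import *
np.set_printoptions(precision=4,suppress=True)
a=cam("scene");b=cam("side")
s=4.44
fa=lambda x,y:(x/s-.4+390,y/s-.4+210); fb=lambda x,y:((x-400)/s-.4+225,y/s-.4+100)
for n,p,q in [("tip",fa(230,160),fb(568,241)),("stick top",fa(250,62),fb(564,175)),("rim",fa(213.5,230),fb(580,295)),("cap ctr",fa(277,25),fb(564,152))]:
    print(n,*tri([ray(a,p),ray(b,q)]))
E
for i in 1 2 3; do python3 -c "
from h import *
A=cv2.imread('pics/L1w.png')[150:270,250:390]
cv2.imwrite('pics/L1wz.png',cv2.resize(A,None,fx=5,fy=5,interpolation=2))"; done
```

```text
tip [0.4743 0.2253 0.1077] [0.0019998715689455004, 0.0019998715689455537]
stick top [0.4751 0.2259 0.1484] [0.0020613458129582706, 0.0020613458129582958]
rim [0.4755 0.2225 0.075 ] [0.0005788465745518885, 0.0005788465745520223]
cap ctr [0.474  0.2286 0.1627] [0.0011700470138671902, 0.0011700470138671856]
```

View pics/L1wz.png

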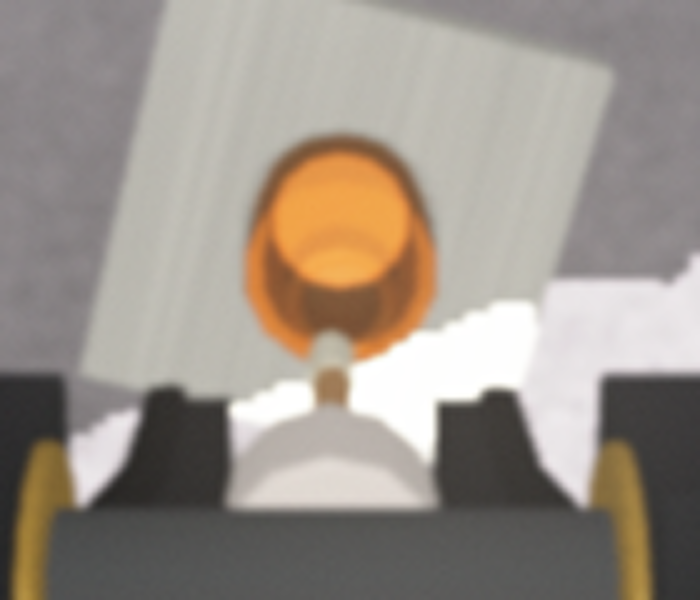

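Call:
carry_out([
  {"fingers": 1,"dx": 0,"dy": 0.04,"dz": 0.4,"rx": 0,"ry": 0,"rz": 0},
  {"fingers": 1,"dx": 0,"dy": 0,"dz": 0.3,"rx": 0,"ry": 0,"rz": 0},
  {"fingers": 1,"dx": 0,"dy": 0,"dz": 0,"rx": 0,"ry": 0,"rz": 0},
  {"fingers": 1,"dx": 0,"dy": 0,"dz": 0,"rx": 0,"ry": 0,"rz": 0},
])

```text
time_s: 8.35
tool_pos: [0.4788, 0.2223, 0.1279]
tool_rot: [-180.0, 0.0, 90.2]
force: [0.6, 0.4, 0.4]
grip_width: 0.0211
```

```bash
python3 - <<'E'
from h import *
for i in range(3):
    print(sensors.get_obs()['tool_pos'])
    a=cam("scene")
b=cam("side");w=cam("wrist")
z=lambda d,x,y,W,H,s:cv2.resize(d['color'][y:y+H,x:x+W,::-1],None,fx=s,fy=s,interpolation=2)
cv2.imwrite("pics/L2.png",np.hstack([z(a,420,235,40,60,10),z(b,246,140,40,60,10)]))
cv2.imwrite("pics/L2w.png",z(w,260,150,110,110,5))
E
```

```text
[0.47875691 0.22228181 0.12793166]
[0.47887353 0.2224127  0.12821293]
[0.47885778 0.22246133 0.12829199]
```

View pics/L2.png

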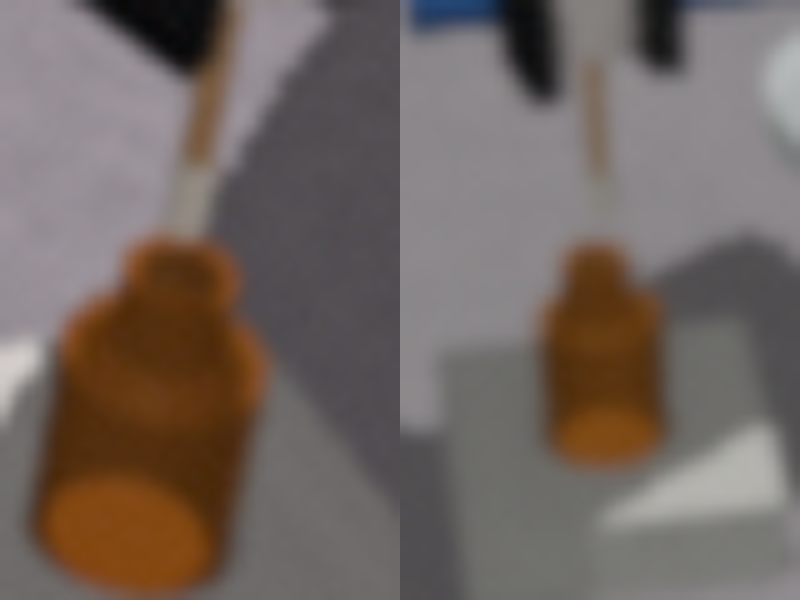

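View pics/L2w.png

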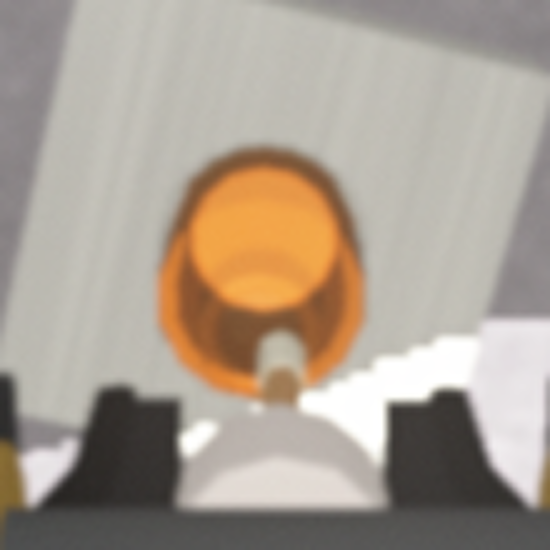

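```bash
python3 - <<'E'
from h import *
np.set_printoptions(precision=4,suppress=True)
d=cam("wrist"); print(d['o']['tool_pos'])
g=lambda x,y:(x/5-.4+260,y/5-.4+150)
print("bud",plane(d,g(281,352),.087))
print("floor",plane(d,g(264,238),.019))
for z in (.061,.058): print("shoulder L,R",plane(d,g(160,285),z),plane(d,g(365,285),z))
print("shoulder front",plane(d,g(262,398),.061))
p=lambda X:(proj(d,X)-np.array([260,150])+.4)*5
for dy in(-.002,0,.002):
  print(dy,[p((.4765,.2232+dy-.016,.058)),p((.4765,.2232+dy-.009,.075)),p((.4765,.2232+dy+.006,.075)), p((.4765,.2232+dy+.0145,.019)),p((.4765,.2232+dy-.0145,.019))])
E
```

```text
[0.4788 0.2225 0.1284]
bud [0.4792 0.2229 0.087 ]
floor [0.4763 0.2216 0.019 ]
shoulder L,R [0.4614 0.2248 0.061 ] [0.4916 0.2249 0.061 ]
shoulder L,R [0.4611 0.224  0.058 ] [0.4917 0.2241 0.058 ]
shoulder front [0.4764 0.2073 0.061 ]
-0.002 [array([262.8134, 404.1296]), array([261.5163, 398.1244]), array([261.6005, 295.7898]), array([265.547 , 158.0464]), array([265.3024, 320.6123])]
0 [array([262.8258, 391.6968]), array([261.5269, 384.6809]), array([261.6126, 281.8811]), array([265.565 , 146.5285]), array([265.3183, 309.6667])]
0.002 [array([262.8384, 379.2112]), array([261.5376, 371.1757]), array([261.6249, 267.91  ]), array([265.5832, 134.9709]), array([265.3343, 298.6819])]
```

Call:
carry_out([
  {"fingers": 1,"dx": -0.03,"dy": -0.08,"dz": 0,"rx": 0,"ry": 0,"rz": 0},
  {"fingers": 1,"dx": 0,"dy": 0,"dz": 0.1,"rx": 0,"ry": 0,"rz": 0},
  {"fingers": 1,"dx": 0,"dy": 0,"dz": 0.05,"rx": 0,"ry": 0,"rz": 0},
  {"fingers": 1,"dx": 0,"dy": 0,"dz": 0,"rx": 0,"ry": 0,"rz": 0},
  {"fingers": 1,"dx": 0,"dy": 0,"dz": 0,"rx": 0,"ry": 0,"rz": 0},
])

```text
time_s: 9.28
tool_pos: [0.4763, 0.2215, 0.1236]
tool_rot: [180.0, -0.0, 90.2]
force: [-0.2, 0.3, -0.5]
grip_width: 0.0213
```

```bash
cat > l3.py <<'E'
from h import *
import sys
n=sys.argv[1]
for i in range(2):
    print(sensors.get_obs()['tool_pos'])
    a=cam("scene")
b=cam("side");w=cam("wrist")
z=lambda d,x,y,W,H,s:cv2.resize(d['color'][y:y+H,x:x+W,::-1],None,fx=s,fy=s,interpolation=2)
cv2.imwrite(f"pics/{n}.png",np.hstack([z(a,420,235,40,60,10),z(b,246,140,40,60,10)]))
cv2.imwrite(f"pics/{n}w.png",z(w,260,150,110,110,5))
E
python3 l3.py L3
```

```text
[0.47625417 0.22152525 0.12356032]
[0.47627567 0.22152404 0.1236057 ]
```

View pics/L3.png

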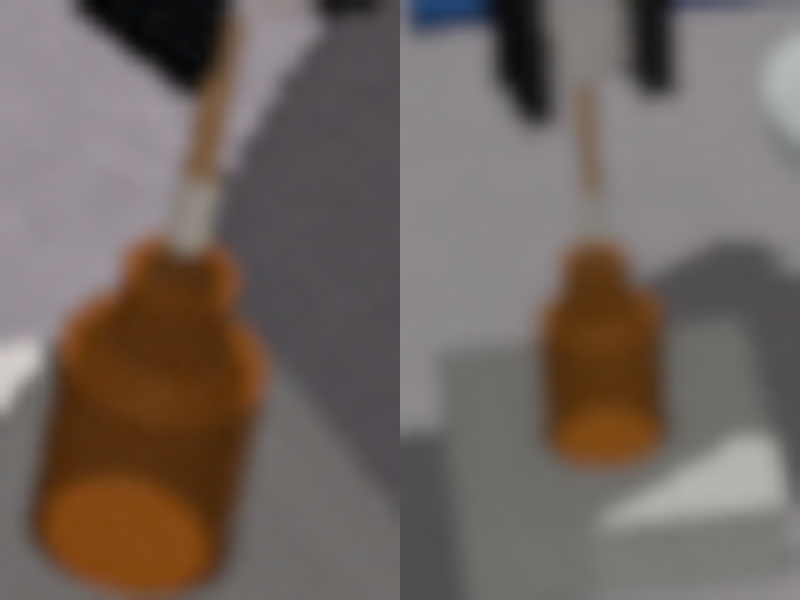

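View pics/L3w.png

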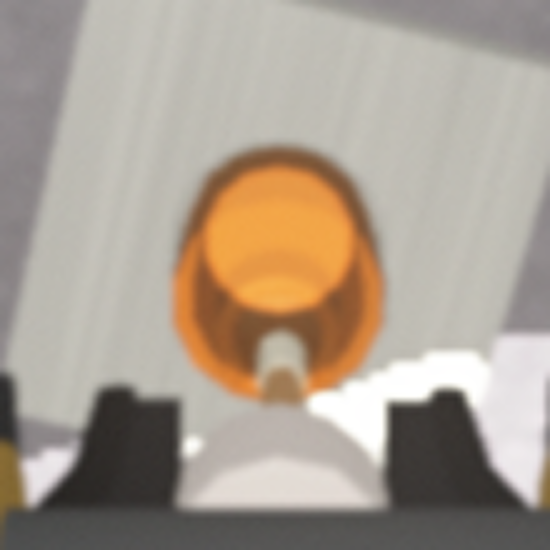

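Call:
carry_out([
  {"fingers": 1,"dx": 0,"dy": 0,"dz": 0.2,"rx": 0,"ry": 0,"rz": 0},
  {"fingers": 1,"dx": 0,"dy": 0,"dz": 0.2,"rx": 0,"ry": 0,"rz": 0},
  {"fingers": 1,"dx": 0,"dy": 0,"dz": 0,"rx": 0,"ry": 0,"rz": 0},
])

```text
time_s: 9.85
tool_pos: [0.4757, 0.2212, 0.1107]
tool_rot: [-179.9, 0.1, 90.2]
force: [1.0, -0.4, -0.5]
grip_width: 0.0211
```

```bash
python3 l3.py L4
```

```text
[0.47565609 0.22118568 0.11070887]
[0.47589943 0.22132146 0.11109278]
```

View pics/L4.png

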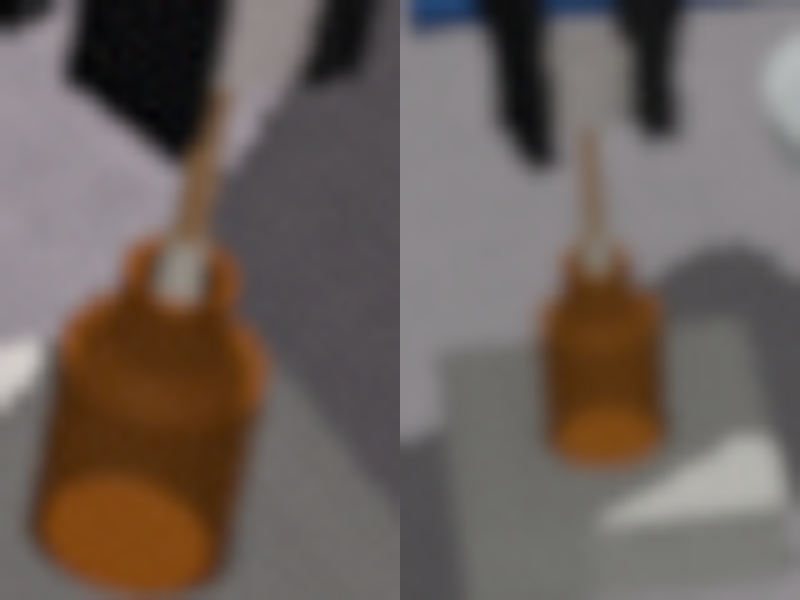

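Call:
carry_out([
  {"fingers": 1,"dx": 0,"dy": 0,"dz": 0.3,"rx": 0,"ry": 0,"rz": 0},
  {"fingers": 1,"dx": 0,"dy": 0,"dz": 0.35,"rx": 0,"ry": 0,"rz": 0},
  {"fingers": 1,"dx": 0,"dy": 0,"dz": 0.35,"rx": 0,"ry": 0,"rz": 0},
  {"fingers": 1,"dx": 0,"dy": 0,"dz": 0.25,"rx": 0,"ry": 0,"rz": 0},
  {"fingers": 1,"dx": 0,"dy": 0,"dz": 0,"rx": 0,"ry": 0,"rz": 0},
  {"fingers": 1,"dx": 0,"dy": 0,"dz": 0,"rx": 0,"ry": 0,"rz": 0},
])

```text
time_s: 10.8
tool_pos: [0.4764, 0.2216, 0.0742]
tool_rot: [180.0, -0.0, 90.2]
force: [-0.1, -0.9, -0.2]
grip_width: 0.0216
```

```bash
python3 l3.py L5
```

```text
[0.47643708 0.22156885 0.07424745]
[0.47655317 0.22166962 0.07443426]
```

View pics/L5.png

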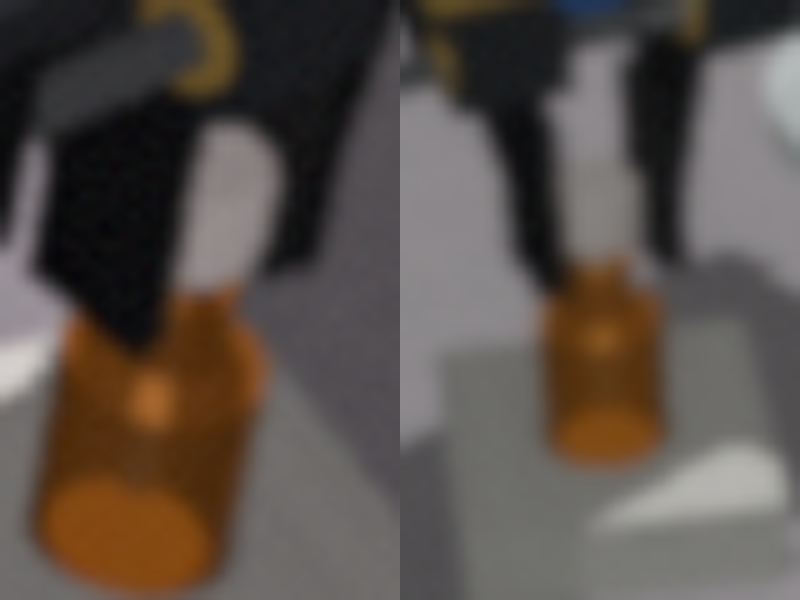

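Call:
carry_out([
  {"fingers": 1,"dx": 0,"dy": 0,"dz": 0.12,"rx": 0,"ry": 0,"rz": 0},
  {"fingers": 1,"dx": 0,"dy": 0,"dz": 0.08,"rx": 0,"ry": 0,"rz": 0},
  {"fingers": 1,"dx": 0,"dy": 0,"dz": 0,"rx": 0,"ry": 0,"rz": 0},
  {"fingers": 1,"dx": 0,"dy": 0,"dz": 0,"rx": 0,"ry": 0,"rz": 0},
])

```text
time_s: 11.5
tool_pos: [0.4762, 0.2215, 0.068]
tool_rot: [-180.0, 0.0, 90.2]
force: [-0.3, 0.6, 0.5]
grip_width: 0.021
```

```bash
python3 l3.py L6; python3 -c "
from h import *
for i in range(3):
  o=sensors.get_obs();print(o['force'],o['tool_pos']);imaging.read_camera('wrist')"
```

```text
[0.47619188 0.22147601 0.06797849]
[0.47621872 0.22143491 0.06800047]
[ 0.33946822 -0.04400078 -0.78496705] [0.47616644 0.2214806  0.06801429]
[-0.36937738  0.48582057 -0.52235809] [0.47613803 0.22147919 0.06800865]
[-0.5444601   0.59069313 -0.63743828] [0.47614362 0.22145725 0.068007  ]
```

View pics/L6.png

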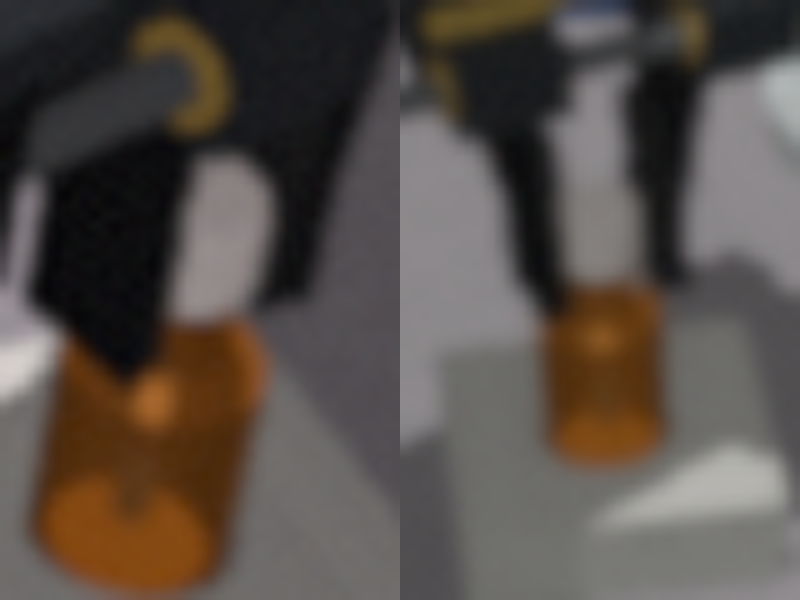

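Call:
carry_out([
  {"fingers": 1,"dx": 0,"dy": 0,"dz": 0.03,"rx": 0,"ry": 0,"rz": 0},
  {"fingers": 1,"dx": 0,"dy": 0,"dz": 0.03,"rx": 0,"ry": 0,"rz": 0},
  {"fingers": 1,"dx": 0,"dy": 0,"dz": 0,"rx": 0,"ry": 0,"rz": 0},
])

```text
time_s: 12.22
tool_pos: [0.4769, 0.222, 0.068]
tool_rot: [179.9, -0.1, 90.2]
force: [-3.1, -1.1, 9.9]
grip_width: 0.0211
```

Call:
carry_out([
  {"fingers": -0.5,"dx": 0,"dy": 0,"dz": -0.05,"rx": 0,"ry": 0,"rz": 0},
  {"fingers": -0.5,"dx": 0,"dy": 0,"dz": 0,"rx": 0,"ry": 0,"rz": 0},
  {"fingers": -0.5,"dx": 0,"dy": 0,"dz": 0,"rx": 0,"ry": 0,"rz": 0},
  {"fingers": -0.5,"dx": 0,"dy": 0,"dz": 0,"rx": 0,"ry": 0,"rz": 0},
  {"fingers": -0.5,"dx": 0,"dy": 0,"dz": 0,"rx": 0,"ry": 0,"rz": 0},
  {"fingers": -0.5,"dx": 0,"dy": 0,"dz": 0,"rx": 0,"ry": 0,"rz": 0},
  {"fingers": -0.5,"dx": 0,"dy": 0,"dz": 0,"rx": 0,"ry": 0,"rz": 0},
  {"fingers": -0.5,"dx": 0,"dy": 0,"dz": 0,"rx": 0,"ry": 0,"rz": 0},
])

```text
time_s: 13.22
tool_pos: [0.4762, 0.2215, 0.0678]
tool_rot: [180.0, -0.0, 90.2]
force: [0.3, 0.4, -0.8]
grip_width: 0.065
```

```bash
python3 l3.py L7
```

```text
[0.47623349 0.22150164 0.06778138]
[0.4762204  0.22150119 0.06777714]
```

View pics/L7.png

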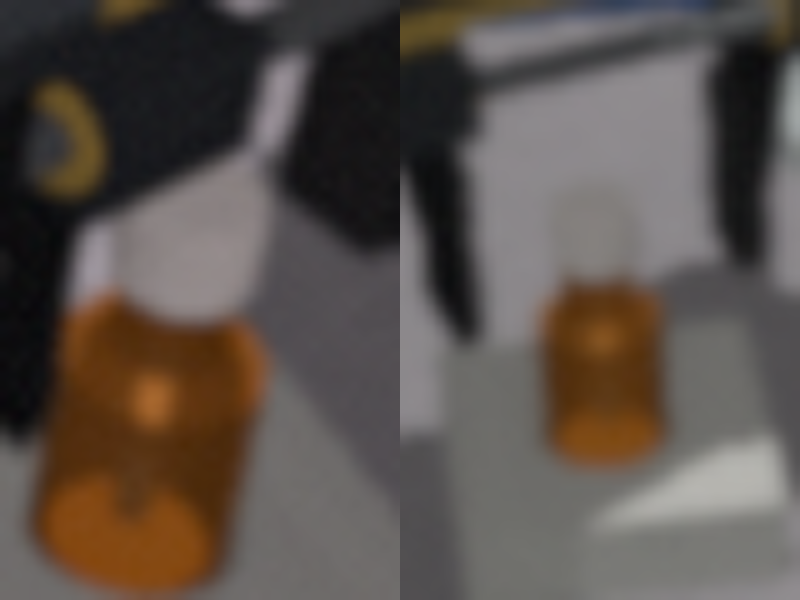

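View pics/L7w.png

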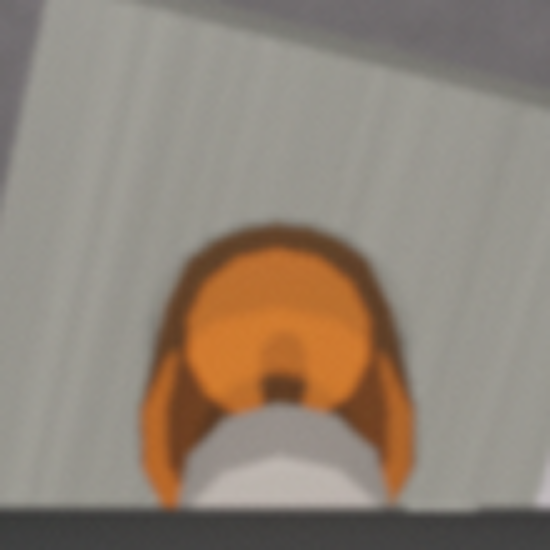

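Call:
carry_out([
  {"fingers": -0.5,"dx": 0,"dy": 0,"dz": 0.4,"rx": 0,"ry": 0,"rz": 0},
  {"fingers": -0.5,"dx": 0,"dy": 0,"dz": 0.5,"rx": 0,"ry": 0,"rz": 0},
  {"fingers": -0.5,"dx": 0,"dy": 0,"dz": 0.37,"rx": 0,"ry": 0,"rz": 0},
  {"fingers": 1,"dx": 0,"dy": 0,"dz": 0,"rx": 0,"ry": 0,"rz": 0},
  {"fingers": 1,"dx": 0,"dy": 0,"dz": 0,"rx": 0,"ry": 0,"rz": 0},
  {"fingers": 1,"dx": 0,"dy": 0,"dz": 0,"rx": 0,"ry": 0,"rz": 0},
  {"fingers": 1,"dx": 0,"dy": 0,"dz": 0,"rx": 0,"ry": 0,"rz": 0},
  {"fingers": 1,"dx": 0,"dy": 0,"dz": 0,"rx": 0,"ry": 0,"rz": 0},
  {"fingers": 1,"dx": 0,"dy": 0,"dz": 0,"rx": 0,"ry": 0,"rz": 0},
  {"fingers": 1,"dx": 0,"dy": 0,"dz": 0,"rx": 0,"ry": 0,"rz": 0},
], force=30)

```text
time_s: 14.68
tool_pos: [0.4765, 0.2217, 0.0301]
tool_rot: [180.0, -0.0, 90.2]
force: [-1.6, -0.6, 4.5]
grip_width: 0.0318
```

Call:
carry_out([
  {"fingers": 1,"dx": 0,"dy": 0,"dz": -0.2,"rx": 0,"ry": 0,"rz": 0},
  {"fingers": 1,"dx": 0,"dy": 0,"dz": -0.4,"rx": 0,"ry": 0,"rz": 0},
  {"fingers": 1,"dx": 0,"dy": 0,"dz": -0.6,"rx": 0,"ry": 0,"rz": 0},
  {"fingers": 1,"dx": 0,"dy": 0,"dz": -0.8,"rx": 0,"ry": 0,"rz": 0},
  {"fingers": 1,"dx": 0,"dy": 0,"dz": -0.8,"rx": 0,"ry": 0,"rz": 0},
  {"fingers": 1,"dx": 0,"dy": 0,"dz": -0.8,"rx": 0,"ry": 0,"rz": 0},
  {"fingers": 1,"dx": 0,"dy": 0,"dz": -0.7,"rx": 0,"ry": 0,"rz": 0},
  {"fingers": 1,"dx": 0,"dy": 0,"dz": -0.4,"rx": 0,"ry": 0,"rz": 0},
  {"fingers": 1,"dx": 0,"dy": 0,"dz": 0,"rx": 0,"ry": 0,"rz": 0},
])

```text
time_s: 15.8
tool_pos: [0.4768, 0.2218, 0.1719]
tool_rot: [179.9, -0.1, 90.2]
force: [-1.4, -0.1, -0.4]
grip_width: 0.0318
```

```bash
python3 - <<'E'
from h import *
a=cam("scene");b=cam("side");w=cam("wrist")
z=lambda d,x,y,W,H,s:cv2.resize(d['color'][y:y+H,x:x+W,::-1],None,fx=s,fy=s,interpolation=2)
cv2.imwrite("pics/M1.png",np.hstack([z(a,380,160,100,130,4),z(b,220,80,100,130,4)])); cv2.imwrite("pics/M1w.png",w['color'][:,:,::-1])
E
```

```text
(no output)
```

View pics/M1.png

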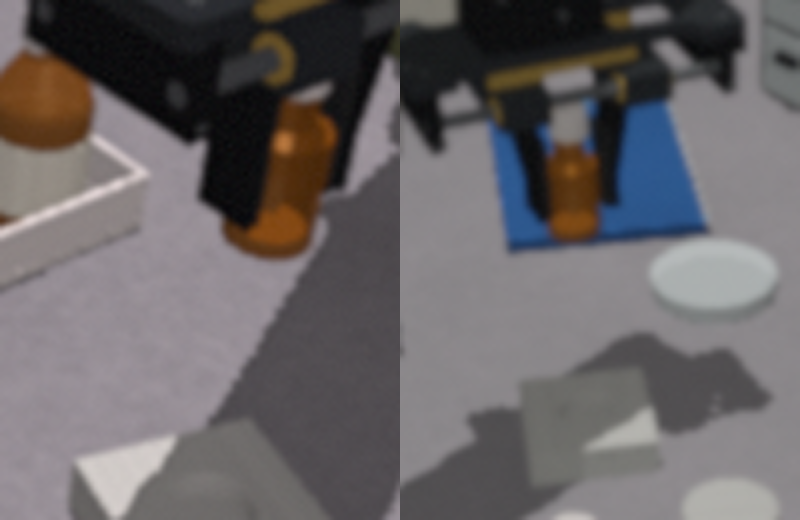

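View pics/M1w.png

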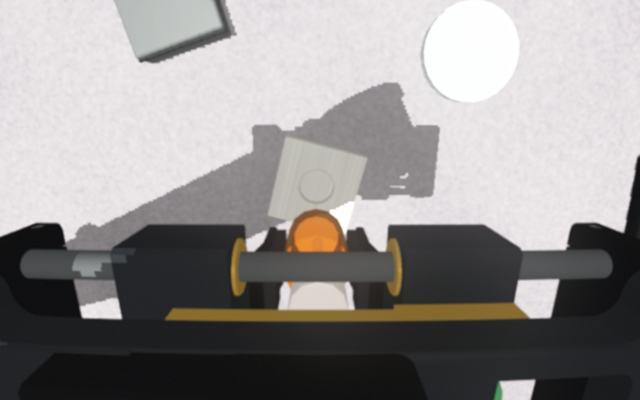

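Call:
carry_out([
  {"fingers": 1,"dx": -0.4,"dy": 0,"dz": 0,"rx": 0,"ry": 0,"rz": 0},
  {"fingers": 1,"dx": -0.8,"dy": 0,"dz": 0,"rx": 0,"ry": 0,"rz": 0},
  {"fingers": 1,"dx": -1,"dy": 0.03,"dz": 0,"rx": 0,"ry": 0,"rz": 0},
  {"fingers": 1,"dx": -1,"dy": 0.03,"dz": 0,"rx": 0,"ry": 0,"rz": 0},
  {"fingers": 1,"dx": -1,"dy": 0.03,"dz": 0,"rx": 0,"ry": 0,"rz": 0},
  {"fingers": 1,"dx": -1,"dy": 0.03,"dz": 0,"rx": 0,"ry": 0,"rz": 0},
  {"fingers": 1,"dx": -1,"dy": 0.03,"dz": 0,"rx": 0,"ry": 0,"rz": 0},
  {"fingers": 1,"dx": -1,"dy": 0.03,"dz": 0,"rx": 0,"ry": 0,"rz": 0},
  {"fingers": 1,"dx": -1,"dy": 0.03,"dz": 0,"rx": 0,"ry": 0,"rz": 0},
  {"fingers": 1,"dx": -1,"dy": 0.03,"dz": 0,"rx": 0,"ry": 0,"rz": 0},
  {"fingers": 1,"dx": -1,"dy": 0.03,"dz": 0,"rx": 0,"ry": 0,"rz": 0},
  {"fingers": 1,"dx": -1,"dy": 0.03,"dz": 0,"rx": 0,"ry": 0,"rz": 0},
])

```text
time_s: 17.45
tool_pos: [0.4853, -0.1173, 0.1705]
tool_rot: [-180.0, -0.0, 90.1]
force: [0.7, 0.8, -0.1]
grip_width: 0.0321
```

Call:
carry_out([
  {"fingers": 1,"dx": -1,"dy": 0.05,"dz": 0,"rx": 0,"ry": 0,"rz": 0},
  {"fingers": 1,"dx": -1,"dy": 0,"dz": 0,"rx": 0,"ry": 0,"rz": 0},
  {"fingers": 1,"dx": -1,"dy": 0,"dz": 0,"rx": 0,"ry": 0,"rz": 0},
  {"fingers": 1,"dx": -0.8,"dy": 0,"dz": 0,"rx": 0,"ry": 0,"rz": 0},
  {"fingers": 1,"dx": -0.6,"dy": 0,"dz": 0,"rx": 0,"ry": 0,"rz": 0},
  {"fingers": 1,"dx": 0,"dy": 0,"dz": 0,"rx": 0,"ry": 0,"rz": 0},
  {"fingers": 1,"dx": 0,"dy": 0,"dz": 0,"rx": 0,"ry": 0,"rz": 0},
])

```text
time_s: 18.32
tool_pos: [0.488, -0.2463, 0.1704]
tool_rot: [-180.0, -0.1, 90.2]
force: [0.9, -0.8, -0.1]
grip_width: 0.0318
```

```bash
python3 - <<'E'
from h import *
np.set_printoptions(precision=4,suppress=True)
w=cam("wrist");cv2.imwrite("pics/N1w.png",w['color'][:,:,::-1])
print(w['o']['tool_pos'],proj(w,(.489,-.186,.042)))
a=cam("scene");cv2.imwrite("pics/N1s.png",a['color'][:,:,::-1])
E
```

```text
[ 0.488  -0.2463  0.1704] [316.8603 124.4559]
```

View pics/N1w.png

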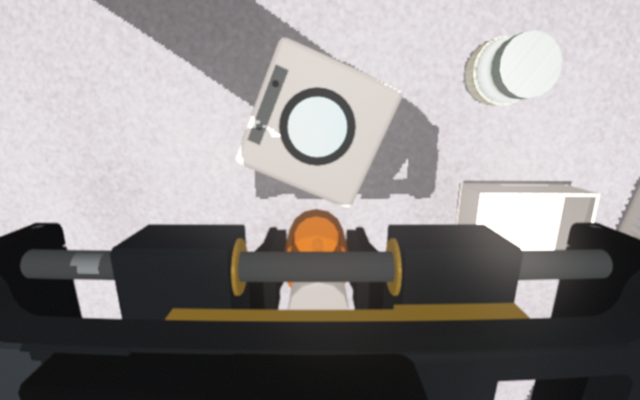

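View pics/N1s.png

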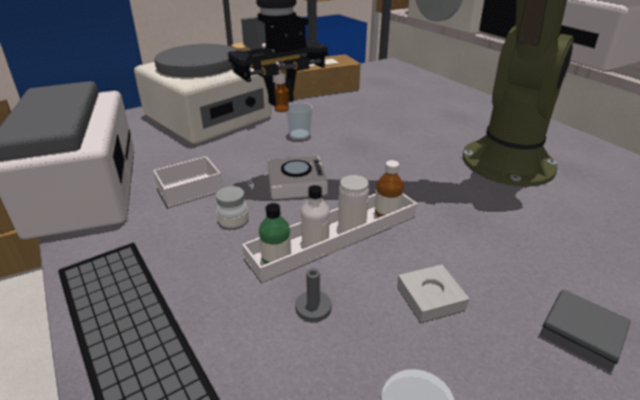

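```bash
python3 - <<'E'
from h import *
np.set_printoptions(precision=4,suppress=True)
w=cam("wrist");im=w['color']
g=im[:,:,:].max(2); m=((g<75)*255).astype(np.uint8); m[:80]=0;m[180:]=0;m[:,:270]=0;m[:,365:]=0
n,l,st,c=cv2.connectedComponentsWithStats(m); i=1+np.argmax(st[1:,4])
cs,_=cv2.findContours((l==i).astype(np.uint8),cv2.RETR_CCOMP,cv2.CHAIN_APPROX_NONE)
for k in cs:
    if len(k)>40:
        e=cv2.fitEllipse(k); print(e,plane(w,e[0],.0415))
for _ in range(3): print(sensors.get_obs()['tool_pos']); imaging.read_camera('wrist')
A=w['color'][195:260,270:365,::-1]; cv2.imwrite("pics/N2.png",cv2.resize(A,None,fx=8,fy=8,interpolation=2))
E
```

```text
((316.31396484375, 127.0458984375), (68.3756103515625, 69.6923599243164), 162.85585021972656) [ 0.489  -0.1876  0.0415]
[ 0.4887 -0.2455  0.1706]
[ 0.4888 -0.2456  0.1706]
[ 0.4888 -0.2457  0.1706]
```

View pics/N2.png

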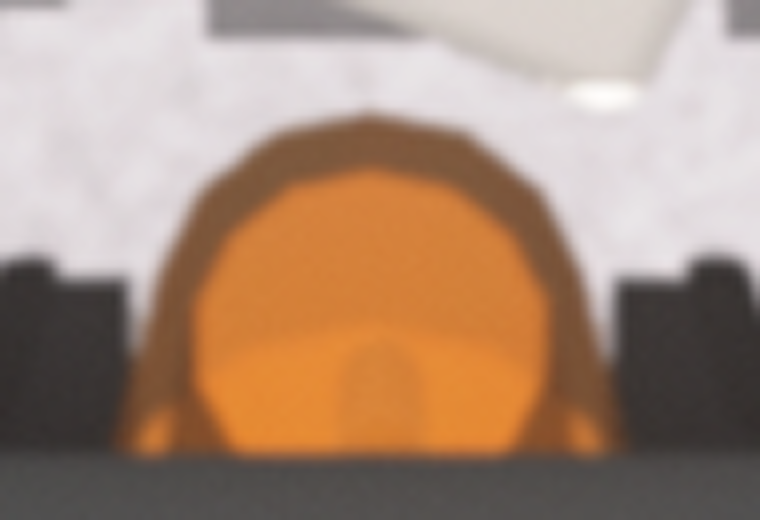

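Call:
carry_out([
  {"fingers": 1,"dx": 0.4,"dy": 0.01,"dz": 0,"rx": 0,"ry": 0,"rz": 0},
  {"fingers": 1,"dx": 0.6,"dy": 0,"dz": 0,"rx": 0,"ry": 0,"rz": 0},
  {"fingers": 1,"dx": 0.6,"dy": 0,"dz": 0.2,"rx": 0,"ry": 0,"rz": 0},
  {"fingers": 1,"dx": 0.35,"dy": 0,"dz": 0.4,"rx": 0,"ry": 0,"rz": 0},
  {"fingers": 1,"dx": 0,"dy": 0,"dz": 0.6,"rx": 0,"ry": 0,"rz": 0},
  {"fingers": 1,"dx": 0,"dy": 0,"dz": 0.6,"rx": 0,"ry": 0,"rz": 0},
  {"fingers": 1,"dx": 0,"dy": 0,"dz": 0.5,"rx": 0,"ry": 0,"rz": 0},
  {"fingers": 1,"dx": 0,"dy": 0,"dz": 0.2,"rx": 0,"ry": 0,"rz": 0},
  {"fingers": 1,"dx": 0,"dy": 0,"dz": 0,"rx": 0,"ry": 0,"rz": 0},
  {"fingers": 1,"dx": 0,"dy": 0,"dz": 0,"rx": 0,"ry": 0,"rz": 0},
])

```text
time_s: 19.88
tool_pos: [0.4892, -0.1883, 0.0962]
tool_rot: [179.9, 0.0, 90.2]
force: [0.5, 0.3, -0.7]
grip_width: 0.0317
```

```bash
cat > l4.py <<'E'
from h import *
import sys
n=sys.argv[1]
for i in range(2):
    print(sensors.get_obs()['tool_pos'])
    a=cam("scene")
b=cam("side");w=cam("wrist")
z=lambda d,x,y,W,H,s:cv2.resize(d['color'][y:y+H,x:x+W,::-1],None,fx=s,fy=s,interpolation=2)
cv2.imwrite(f"pics/{n}.png",np.hstack([z(a,255,110,80,100,5),z(b,310,210,80,100,5)]))
cv2.imwrite(f"pics/{n}w.png",w['color'][:,:,::-1])
E
python3 l4.py P1
```

```text
[ 0.48920117 -0.18833098  0.09616766]
[ 0.48922945 -0.18818505  0.09622   ]
```

View pics/P1.png

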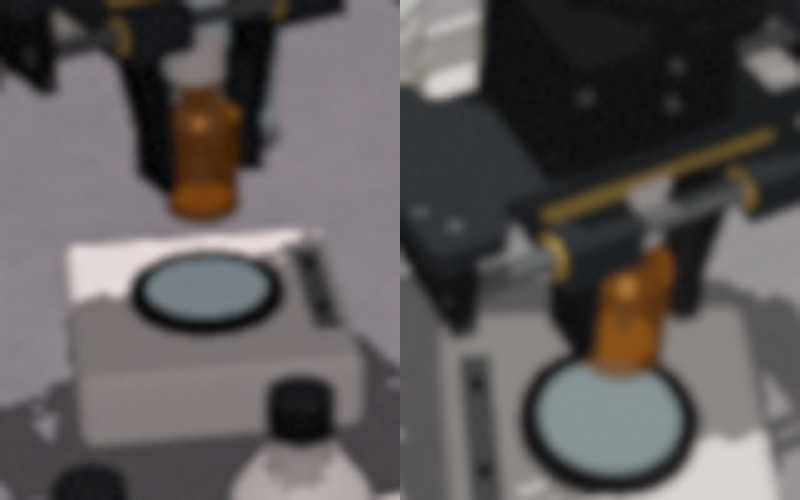

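View pics/P1w.png

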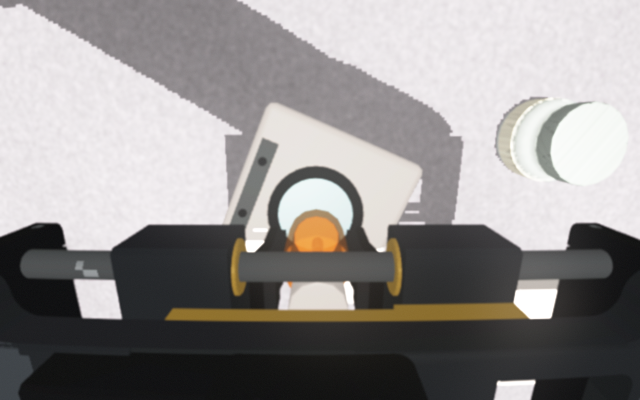

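Call:
carry_out([
  {"fingers": 1,"dx": 0.02,"dy": 0,"dz": 0.2,"rx": 0,"ry": 0,"rz": 0},
  {"fingers": 1,"dx": 0,"dy": 0,"dz": 0.3,"rx": 0,"ry": 0,"rz": 0},
  {"fingers": 1,"dx": 0,"dy": 0,"dz": 0.25,"rx": 0,"ry": 0,"rz": 0},
  {"fingers": 1,"dx": 0,"dy": 0,"dz": 0.1,"rx": 0,"ry": 0,"rz": 0},
  {"fingers": 1,"dx": 0,"dy": 0,"dz": 0,"rx": 0,"ry": 0,"rz": 0},
  {"fingers": 1,"dx": 0,"dy": 0,"dz": 0,"rx": 0,"ry": 0,"rz": 0},
  {"fingers": 1,"dx": 0,"dy": 0,"dz": 0,"rx": 0,"ry": 0,"rz": 0},
])

```text
time_s: 20.95
tool_pos: [0.489, -0.1874, 0.0704]
tool_rot: [180.0, -0.0, 90.2]
force: [-0.4, -0.4, -0.2]
grip_width: 0.032
```

```bash
python3 l4.py P2
```

```text
[ 0.48895197 -0.18737817  0.0704023 ]
[ 0.48891983 -0.18739831  0.07038943]
```

View pics/P2.png

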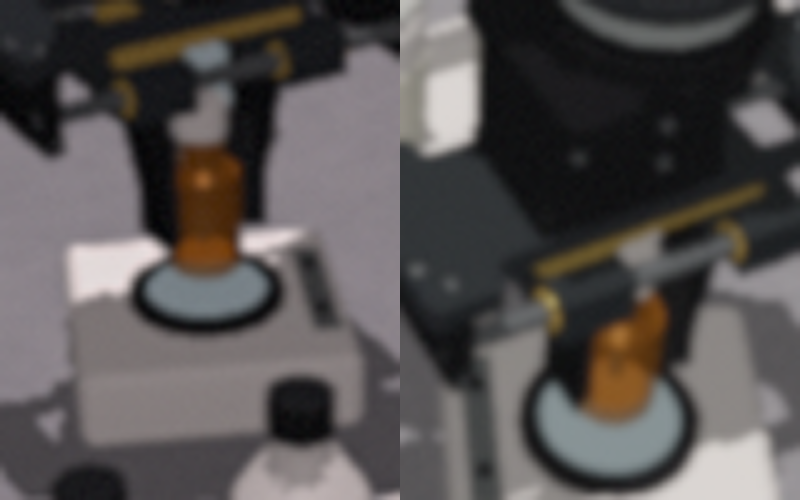

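View pics/P2w.png

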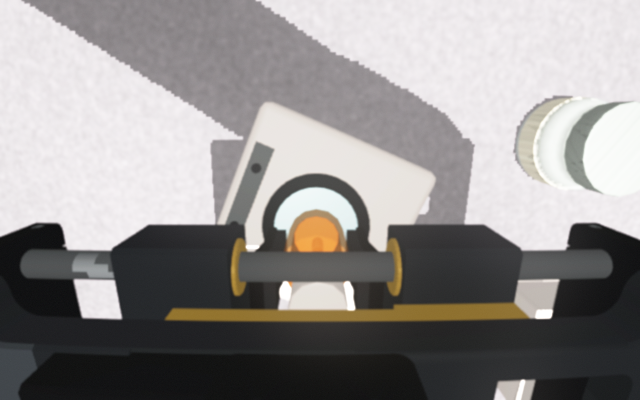

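```bash
python3 - <<'E'
from h import *
np.set_printoptions(precision=4,suppress=True)
a=cam("scene");b=cam("side")
fa=lambda x,y:(x/5-.4+255,y/5-.4+110); fb=lambda x,y:((x-400)/5-.4+310,y/5-.4+210)
print("foot",*tri([ray(a,fa(207,256)),ray(b,fb(617,400))]))
print("win",*tri([ray(a,fa(207,290)),ray(b,fb(611,423))]))
o=sensors.get_obs();print(o['tool_pos'],o['joint_velocities'],o['force'])
E
```

```text
foot [ 0.4879 -0.1889  0.0547] [0.0018360815074594502, 0.0018360815074595213]
win [ 0.4885 -0.1871  0.0388] [0.0010643956219785788, 0.0010643956219784617]
[ 0.4888 -0.1874  0.0702] [ 0.0577  0.1111  0.0253  0.0733  0.0342 -0.0707  0.0214] [ 0.0832 -0.1722 -1.1965]
```

```bash
python3 -c "
from cell import ticket,sensors
print(ticket.sign_off());o=sensors.get_obs();print(o['time_s'],o['tool_pos'],o['grip_width'])"
```

```text
the job is handed in; nothing more can be done
None
the job is handed in; nothing more can be done
```

I put the swab fully into the vial, carried the vial over the tray, and handed the job in at about 21 s. The gripper was still holding the vial above the reader's window. The hand-in gave no verdict, so the result is judged only by my own checks.

- **Swab:** I pressed until about 10 N showed at the wrist. After the gripper opened, pictures showed the cap sitting level on the rim with the stick inside.
- **Carry:** I gripped the vial body with 30 N and lifted it upright. It crossed the tray with its foot about 155 mm above the table. The bottles and jar looked undisturbed in the scene picture taken after crossing.
- **Final position:** The foot is about 11–12 mm above the glass and within about 2 mm of the window centre. The grip opening was 32 mm, the arm was at rest, and no contact showed at the wrist.

**Disagreements:** At the final position, the scene and side rays missed each other by up to about 2 mm at the vial foot. The wrist view and the fixed cameras differed by about 1.5 mm on the window centre. Both are well inside the 9 mm tolerance. Before insertion the views also disagreed by 1–2 mm on the swab's sideways offset, so I corrected it twice and looked again before lowering.

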